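Press a silver cup at the guarded bench press

TASK

With the fingertips, push the blue block of the press's sliding carriage straight in until the carriage stops, fully home. Then reach down through the window of the yellow guard, press the red lever right down to its stop and keep it there: finish while still holding it down. Do not press the lever before the carriage is home, do not touch the yellow guard at all, and leave the loose tools and the jar on the bench where they are.

Things in the scene. Friction and masses are not known exactly. Their poses are not given: they have to be found in the camera images.
- press: Grey bench press fixed to the bench, 245 x 124 mm in plan, its guard 95 mm high. Origin: on the bench surface under the press, on its centre line. x: from its front (blue push block, robot's side) to its back, the way the carriage is pushed; y to its left; z up. The base reaches from x = -129 to +117 mm and its top is at z = 12 mm; two steel guide bars along the carriage (y = +-46 to +-58 mm) reach z = 22 mm.
- guard: Yellow guard fixed on the press, must not be touched. Same origin and axes as the press. It reaches from x = -40 to +102 mm and y = -62 to +62 mm; 4 mm top plate whose upper face is at z = 95 mm, on corner posts with rods along both sides. The only way to the lever from above is the window in the top plate.
- window (a point): Centre of the guard's rectangular window, on the upper face of the top plate (z = 95 mm). The window measures 76 mm along the press's x and 68 mm along its y; axes as the press.
- push_face (a point): Centre of the upright front face of the carriage's blue push block, moves with the carriage; axes as the press. The face is 88 mm wide (y) and reaches from z = 13 to 52 mm above the bench (this point: 34 mm); it looks to -x of the press; behind it the block slopes down at 45 degrees. At home it still stands 35 mm in front of the guard.
- carriage (a joint): Slide of the die carriage with a silver cup in its nest, m: 0 fully out, 0.040 fully home against the stop, pushed along +x of the press. Starts between 0 and 0.012; stays where it is left (about 3 N of friction).
- lever_pad (a point): Centre of the top of the red lever's ribbed pad, moves with the lever. The pad is 30 mm along the press's x and 40 mm along y, and lies under the middle of the window: at rest 20 mm below the guard's upper face, fully pressed about 38 mm below it.
- lever (a joint): Angle of the press lever, rad: 0 at rest (up), 0.28 at its lower stop; the pad then has gone down 18 mm and back by under 2 mm. The hinge lies 67 mm behind the pad. Sprung: about 4 N on the pad at first, about 9 N at the stop; it springs up when released. It drives the ram down on the cup.
- punch: Bystander: black rubber headed hand punch standing on end, 20 mm thick, 60 mm high, origin under its middle.
- loupe: Bystander: black eye loupe, 41 mm wide, 30 mm high, origin under its middle.
- clamp: Bystander: brown wooden ring clamp lying flat, 26 x 130 x 24 mm, origin under its middle.
- jar: Bystander: white plastic jar with a screw cap, 41 mm wide, 100 mm high, origin under its middle.
- files: Bystander: wooden block of needle files, 48 x 105 mm, 150 mm high, origin under its middle.

How it is judged (in metres and radians):
On the way, in this order (a step that is already met when the one before it is completed fails the run):
1. the carriage is pushed home, the lever still up (value of joint carriage above 0.037 m and value of joint lever below 0.06 rad), for 0.2 s.
2. the lever is pressed down to its stop (value of joint lever above 0.25 rad and value of joint carriage above 0.037 m), for 0.3 s.
At the end, for the whole second after the job is handed in: the fingers hold the lever down within 0.03 rad (2 mm at the pad) of its stop, with the carriage within 3 mm of its home stop (all of step 2 and contact force between the fingers and press above 1 N); the arm keeps its last pose, push and grip.
It fails at once if the robot touches the yellow guard (contact force between any of the fingers, the arm and guard above 0.5 N).
It fails at once if the lever is pressed before the carriage is home (value of joint lever above 0.08 rad and value of joint carriage below 0.035 m).
It fails at once if a loose bystander is moved, tipped or lifted (more than 15 mm) (distance of any of punch, loupe, clamp, jar, files from where it was at the start of the episode above 0.015 m or angle between any of punch, loupe, clamp, jar, files's own z axis and vertical above 0.3 rad).
It also fails if it takes over 38 s, if anything falls off the work surface, if the arm or the gripper's body presses on something with over 40 N, if the wrist force passes 120 N, or if a joint passes its speed limit or range.

ROBOT

A 6-joint arm with a two-finger parallel gripper is mounted at the origin on a cart in front of the work surface, level with it; the furniture and walls round the work are solid. World frame = base frame: x ahead of the robot, y to its left, z up, the work surface at z = 0. Lengths are in mm, angles in degrees, forces in N, time in s.
With the tool pointing down it reaches from about 275 to 1000 mm from the base axis. Payload 8.4 kg.
Tool frame: the origin (TCP) lies at the very end of the fingers, on their centre line; the grasp point (between the pads) lies 19 mm behind it; z points along the fingers, y is the direction in which the jaws open and shut (so a half turn about z gives the same grasp; the last joint's range is limited). The gripper opens to 85 mm and grips with 20 to 120 N. Pads are 22 mm wide; open, the fingers measure 114 mm over their backs; the gripper's body (76 mm by 85 mm) begins 54 mm behind the grasp point. The pads swing forward as they close: fully open they stand 13 mm farther back than shut.
Start: joints at [69.591, 20.225, 93.587, -0, 66.188, -0.138], TCP at [216.539, 586.292, 231.281] pointing down, gripper open.
Joint ranges: [-150.9, 150.9], [-52.94, 120.26], [3.33, 152.33], [-74.26, 254.26], [0, 154.13], [-172.89, 172.89]. Speed limits (degrees/s): [127.2, 127.2, 159.86, 180, 180, 180].

INTERFACE

Orientations are given as [roll, pitch, yaw] about the fixed x, y, z axes, in that order (R = Rz(yaw) Ry(pitch) Rx(roll)).
In Python, from rig import r gives the robot as it stands. The module is installed in compiled form; this text tells all that it offers.
- The arm moves only by the tool servo_tool, never from a script. Its argument "steps" is a list that holds one entry, the list of rows, each a list of 5 numbers: the shift along the tool's x, y, z in mm, then the turn about the tool's z in degrees, then the gripper command: -1 is fully open, 1 is shut, values between are in proportion. A call has 1 to 20 rows; each row is the pose to reach, as a shift and turn from the pose commanded when the call began, along the tool's axes at that moment; what a row does not reach only later rows make up. A row lasts 1/8 s, in which the tool goes at most 62.5 mm and 10.7 degrees, less where a joint would pass 70% of its speed; a pose out of reach is approached as far as the arm can. A call with a gripper value outside its range is refused whole. The fingers move at their own pace and stop on an object; "newtons" is the grip in N (left out, the last holds). Time passes only in rows, so rows that repeat a pose let the fingers close. It gives the time, the measured TCP pose, the force and the opening at its end, in the units of the state.
- r.sense(): the state, without advancing time (a new reading comes with each control period).
- r.read_camera(name): name is "scene" or "top" or "wrist"; returns (picture, depth): 480x640x3 uint8, red, green, blue; 480x640 float32, mm along the optical axis (not along the pixel's ray), 0 where there is no reading.
- r.camera_params(name): a dict with "fx", "fy", "cx", "cy" (pixels), "R" (3x3) and "t" (3): a world point X has camera coordinates R X + t. Camera axes: x right, y down, z forward; pixel columns grow to the right and rows downward; lengths in mm; the calibration is good to about 2 mm. The wrist camera is an equidistant fisheye: a pixel r from the principal point sees the ray r / f radians off the axis. A picture is of the moment at which its call begins: read the wrist's pose just before it. camera_params takes no time and is no camera call; for the wrist camera it gives the pose at the moment of the call.
- r.hand_in(): hands the job in, once; it reports no verdict.
The state is a dict: "time_s": time; "qpos": joint angles; "qvel": joint speeds; "tau": joint torques, N m; "eef_pos": TCP position; "tool_rot": TCP orientation; "wrist_force": force on the tool from outside, world axes, zero at the start; "wrist_torque": the same for the moment, N m; "width": finger opening in mm.
Only numpy, scipy, OpenCV 4.12 (cv2) and the standard library are available. Lean on these libraries where they do the work, as an engineer would, in place of code of your own. Each camera call takes 0.05 s, during which the arm holds its last target.

## Working session

There is one attempt and no reset: what is moved stays moved. The work goes in short steps, Python scripts to look and compute and a tool call to move; the robot and the scene stay as the last step left them, time stands still between calls to the robot, and variables do not carry over. Pictures are saved under pics/ and viewed, and the job is handed in when it is done.

Besides the shell and the picture viewer there is one more tool, called after ">>>" as a command line: name --argument value ..., lists and objects as JSON in quotes. servo_tool: Moves the arm, as the interface text tells. Its arguments: {"type":"object","properties":{"steps":{"type":"array"},"newtons":{"type":"number"}},"required":["steps"]}

```bash
mkdir -p pics
python3 - <<'E'
from rig import r
import cv2,numpy as np
s=r.sense(); print(s['time_s'],s['eef_pos'],s['tool_rot'],s['width'],s['wrist_force'])
for n in ("scene","top"):
    p,d=r.read_camera(n); cv2.imwrite(f"pics/{n}0.png",p[:,:,::-1]); np.savez(f"{n}0.npz",p=p,d=d,**r.camera_params(n))
    print(n,r.camera_params(n))
E
```

```text
0.0 [216.38158865 585.83533643 230.56360907] [-1.79920087e+02 -1.82075833e-03  1.59724319e+02] 85.21157188768575 [-0.10993717 -0.59783289 -0.44913579]
scene {'fx': 456.0875633946965, 'fy': 456.0875633946965, 'cx': 315.7942023016483, 'cy': 237.52671569261358, 'R': array([[ 0.72332828, -0.690108  , -0.02339104],
       [-0.37460989, -0.36373543, -0.85285636],
       [ 0.58005485,  0.62565764, -0.52162141]]), 't': array([-501.33190132,  250.35008373,  598.13641736])}
top {'fx': 527.3659166282032, 'fy': 527.3659166282032, 'cx': 316.0702891833038, 'cy': 235.36155657781663, 'R': array([[ 0.0251794 , -0.99968107,  0.00193699],
       [-0.98352257, -0.02511931, -0.17903177],
       [ 0.17902333,  0.00260284, -0.98384139]]), 't': array([-102.92721652,  616.92453313,  901.14429919])}
```

View pics/scene0.png

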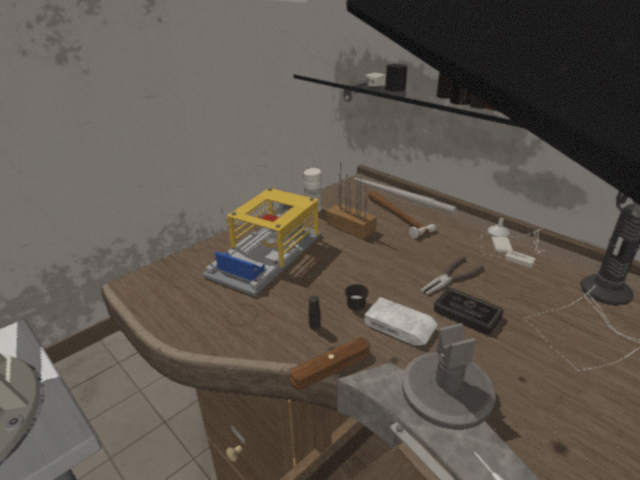

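View pics/top0.png

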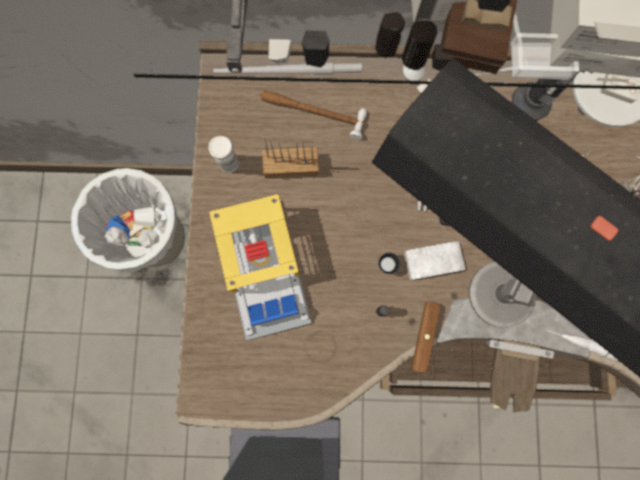

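Run:
```python
import cv2,numpy as np
a=cv2.imread("pics/top0.png")[185:350,195:325]; cv2.imwrite("pics/top0c.png",cv2.resize(a,None,fx=4.6,fy=3.6 if 0 else 3.6,interpolation=2))
a=cv2.imread("pics/top0.png")[185:345,195:325]; cv2.imwrite("pics/top0c.png",cv2.resize(a,None,fx=3.75,fy=3.75,interpolation=2))
a=cv2.imread("pics/scene0.png")[180:300,195:335]; cv2.imwrite("pics/scene0c.png",cv2.resize(a,None,fx=5,fy=5,interpolation=2))
```

```text
(no output)
```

View pics/top0c.png

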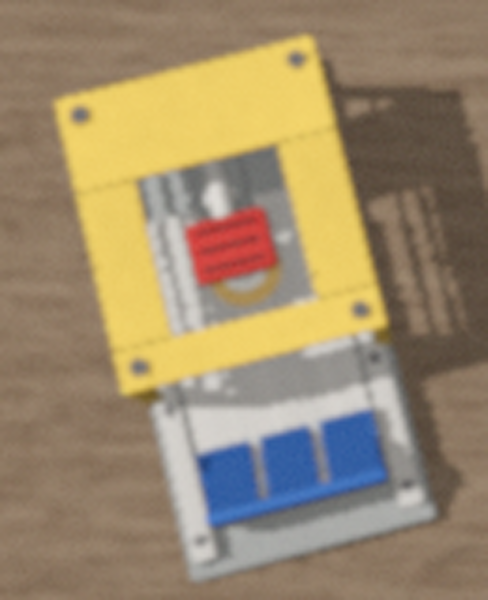

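View pics/scene0c.png

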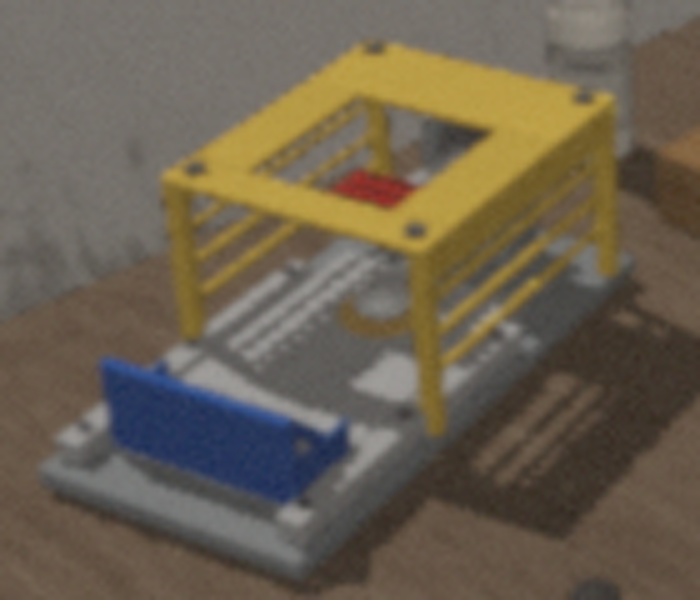

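```bash
cat > h.py <<'E'
import numpy as np
def proj(c,X):
    X=np.atleast_2d(X); q=X@c['R'].T+c['t']; return np.c_[c['cx']+c['fx']*q[:,0]/q[:,2],c['cy']+c['fy']*q[:,1]/q[:,2]]
def world(p,P):
    a=np.radians(p[2]);P=np.atleast_2d(np.array(P,float));c,s=np.cos(a),np.sin(a)
    return np.c_[p[0]+c*P[:,0]-s*P[:,1],p[1]+s*P[:,0]+c*P[:,1],P[:,2]]
E
python3 - <<'E'
from h import *
from scipy.optimize import least_squares
T=np.load('top0.npz');S=np.load('scene0.npz')
print('cams',-T['R'].T@T['t'],-S['R'].T@S['t'])
G=[[102,62,95],[102,-62,95],[-40,-62,95],[-40,62,95]]
W=[[60,34,95],[60,-34,95],[-16,-34,95],[-16,34,95]]
B=[[-129,62,12],[-129,-62,12]]
tp=np.array([[55,100],[313,36],[387,330],[122,395],[192,580],[436,515]])/3.75+[195,185]
sp=np.array([[370,42],[614,98],[425,250],[165,178],[40,475],[305,578]])/5+[195,180]
O=G+B
for nm,w in(('both',(1,1)),('top',(1,0)),('scene',(0,1))):
    f=lambda p:np.r_[w[0]*(proj(T,world(p,O))-tp).ravel(),w[1]*(proj(S,world(p,O))-sp).ravel()]
    s=least_squares(f,[500,150,10]);print(nm,s.x,np.round(s.fun.reshape(-1,2),1).tolist())
    if nm=='both':p=s.x
# window x-centre
wp=np.array([[138,180],[276,146],[314,299],[172,335]])/3.75+[195,185]
f=lambda q:(proj(T,world(p,[[q[0]+a*38,q[1]+b*34,95] for a,b in((1,1),(1,-1),(-1,-1),(-1,1))]))-wp).ravel()
s=least_squares(f,[20,0]);print('win',s.x,s.fun.round(1));w=s.x
print('win world',world(p,[[w[0],w[1],95]]))
# blue face, scene: top-left, top-right
bp=np.array([[100,360],[305,445]])/5+[195,180]
for c,q in((S,bp),(T,np.array([[210,518],[387,473]])/3.75+[195,185])):
    f=lambda x:(proj(c,world(p,[[x[0],44+x[1],52],[x[0],-44+x[1],52]]))-q).ravel()
    s=least_squares(f,[-110,0]);print('face',s.x,s.fun.round(1))
E
```

```text
cams [448.02499291 -89.743205   997.23151892] [ 109.45923337 -629.14058209  513.78674339]
both [569.13313139  10.90143671  16.38273462] [[0.5, 0.1], [0.4, -0.5], [0.9, -1.4], [1.3, -0.1], [1.0, 1.1], [1.4, 0.8], [-0.4, -1.7], [0.5, -1.1], [-0.3, -0.3], [-1.6, -1.0], [-1.4, -1.8], [-1.3, -2.9]]
top [569.08507365  12.39758898  16.02665034] [[-0.0, -0.2], [-0.1, -0.4], [-0.0, -1.2], [0.2, -0.3], [-0.3, 1.0], [0.2, 1.1], [-0.0, -0.0], [0.0, -0.0], [-0.0, -0.0], [-0.0, -0.0], [-0.0, -0.0], [-0.0, -0.0]]
scene [566.92934935   5.96099659  16.87798062] [[0.0, 0.0], [0.0, 0.0], [0.0, -0.0], [0.0, 0.0], [0.0, 0.0], [0.0, 0.0], [-0.2, -0.7], [1.2, -0.2], [0.8, 1.0], [-1.1, 0.4], [-0.7, 0.1], [0.1, -1.1]]
win [17.92682047  1.82023062] [-1.  -0.1  0.1 -0.8  0.7  0.2  0.1  0.7]
win world [[585.81870486  17.70406631  95.        ]]
face [-109.62409781   -8.47359797] [ 1.3  2.2 -1.2 -1.9]
face [-102.19723567    0.33252946] [-0.5  0.5  0.5 -0.5]
```

Run:
```python
from h import *
from rig import r
T=np.load('top0.npz')
def w(u,v):
    z=T['d'][v,u];return (T['R'].T@(np.array([(u-T['cx'])/T['fx']*z,(v-T['cy'])/T['fy']*z,z])-T['t'])).round()
for n,u,v in(('blk',390,155),('blk',450,80),('blk',550,300),('blk',600,350),('rail',250,76),('pad',257,251),('pad',257,253),('jar',220,145),('files',290,160),('punch',382,311),('clamp',428,330),('loupe',389,263),('cartbox',285,450)): print(n,w(u,v))
c=r.camera_params('wrist');s=r.sense();C=-c['R'].T@c['t'];print(C,C-s['eef_pos'],c['R'],c['fx'])
a=np.radians(159.72);tx=np.array([np.cos(a),np.sin(a),0]);ty=np.array([np.sin(a),-np.cos(a),0]);print((C-s['eef_pos'])@tx,(C-s['eef_pos'])@ty)
```

```text
blk [ 625. -161.  487.]
blk [ 693. -215.  518.]
blk [ 485. -324.  468.]
blk [ 428. -605.   24.]
rail [804.  12. 297.]
pad [585.  16.  74.]
pad [582.  16.  74.]
jar [772.  89.  97.]
files [761. -35.  54.]
punch [ 486. -207.   58.]
clamp [ 456. -296.   21.]
loupe [ 578. -225.   13.]
cartbox [ 111.  -12. -602.]
[141.86142574 612.44799731 372.56139231] [-74.49033213  26.57712907 141.94199185] [[ 3.46163483e-01  9.38173923e-01 -7.30562768e-04]
 [ 8.92223442e-01 -3.28967949e-01  3.09382317e-01]
 [ 2.90014091e-01 -1.07748686e-01 -9.50937457e-01]] 371.64829954431775
79.08452709504361 -0.8893509880833818
```

>>> servo_tool --steps '[[[-15,-20,0,-1,1],[-45,-60,0,-4,1],[-80,-105,0,-7,1],[-115,-152,0,-10.5,1],[-150,-198,0,-14,1],[-185,-244,0,-17,1],[-220,-290,0,-20,1],[-255,-336,0,-24,1],[-290,-382,0,-27,1],[-325,-428,0,-30,1],[-355,-468,0,-33,1],[-380,-500,0,-35.5,1],[-393,-517,0,-36.5,1],[-393,-517,0,-36.5,1],[-393,-517,0,-36.5,1]]]' --newtons 60

```text
time_s: 1.98
eef_pos: [405.6, -34.4, 231.1]
tool_rot: [180.0, -0.0, -163.8]
wrist_force: [0.2, -1.0, 0.1]
width: 0.1
```

Run:
```python
from h import *
from rig import r
import cv2
s=r.sense();print(s)
c=r.camera_params('wrist');p,d=r.read_camera('wrist');np.savez('w1.npz',p=p,d=d,**c);cv2.imwrite('pics/w1.png',p[:,:,::-1])
```

```text
{'time_s': 1.975, 'qpos': array([-5.07051943e+00,  1.59554701e-01,  1.18488085e+02,  1.84681341e-02,
        6.13919010e+01, -1.11272850e+02]), 'qvel': array([ 0.86513274, -0.20291463,  0.06101272, -0.00552409, -0.12749979,
       -0.14483286]), 'tau': array([-7.93036949e-01, -3.23954308e+01, -3.26425123e+01, -4.62170842e-02,
       -2.60073290e-02, -2.72824714e-02]), 'eef_pos': array([405.63751185, -34.3885661 , 231.08103695]), 'tool_rot': array([ 1.79970551e+02, -3.09678724e-02, -1.63806510e+02]), 'wrist_force': array([ 0.19411773, -0.97086073,  0.14429593]), 'wrist_torque': array([-0.01369145,  0.0317383 ,  0.06706253]), 'width': 0.08958281074002487}
```

View pics/w1.png

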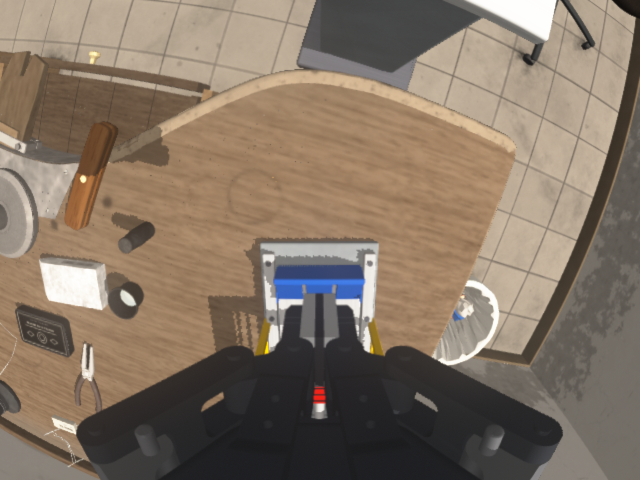

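Run:
```python
import cv2
a=cv2.imread("pics/w1.png")[230:350,245:395]; cv2.imwrite("pics/w1c.png",cv2.resize(a,None,fx=5,fy=5,interpolation=2))
```

```text
(no output)
```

View pics/w1c.png

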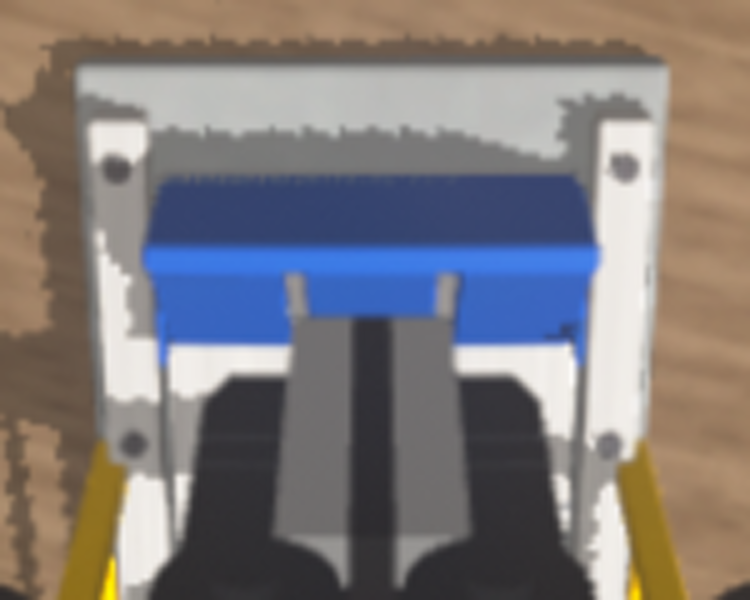

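Run:
```python
from h import *
c=np.load('w1.npz')
C=-c['R'].T@c['t']
def bp(u,v,z):
    u=u/5+245;v=v/5+230
    x,y=(u-c['cx'])/c['fx'],(v-c['cy'])/c['fy'];th=np.hypot(x,y)
    d=np.array([x/th*np.sin(th),y/th*np.sin(th),np.cos(th)]);d=c['R'].T@d
    return C+d*(z-C[2])/d[2]
a=np.radians(16.2);R=np.array([[np.cos(a),-np.sin(a)],[np.sin(a),np.cos(a)]])
for n,u,v,z in(('bL',668,62,12),('bR',76,65,12),('tL',600,245,52),('tR',145,247,52),('lL',583,178,13),('lR',163,180,13)):
    X=bp(u,v,z);print(n,X.round(1),'press-frame',(R.T@(X[:2]-[569,12])).round(1))
```

```text
bL [427.9  35.6  12. ] press-frame [-129.   62.]
bR [462.6 -81.8  12. ] press-frame [-128.3  -60.3]
tL [455.2  24.8  52. ] press-frame [-105.7   44. ]
tR [479.7 -58.1  52. ] press-frame [-105.3  -42.4]
lL [456.9  26.4  13. ] press-frame [-103.7   45.1]
lR [481.9 -58.1  13. ] press-frame [-103.2  -43. ]
```

>>> servo_tool --steps '[[[0,0,15,0,1],[0,0,45,0,1],[0,0,85,0,1],[0,0,125,0,1],[0,0,160,0,1],[0,0,183,0,1],[0,0,191,0,1],[0,0,191,0,1],[-15,0,191,0,1],[-30,0,191,0,1],[-40,0,191,0,1],[-46,0,191,0,1],[-50,0,191,0,1],[-54,0,191,0,1],[-58,0,191,0,1],[-61,0,191,0,1],[-64,0,191,0,1],[-64,0,191,0,1]]]'

```text
time_s: 4.28
eef_pos: [467.6, -16.8, 40.2]
tool_rot: [180.0, 0.0, -163.8]
wrist_force: [-1.4, 0.7, -1.7]
width: 0.3
```

Run:
```python
from h import *
from rig import r
import cv2
s=r.sense();print(s['time_s'],s['eef_pos'],s['wrist_force'])
p,d=r.read_camera('scene');cv2.imwrite('pics/s2.png',cv2.resize(p[150:330,180:400,::-1],None,fx=3.3,fy=3.3,interpolation=2))
```

```text
4.275 [467.61983889 -16.84648306  40.16663396] [-1.3635797   0.72648941 -1.66490501]
```

View pics/s2.png

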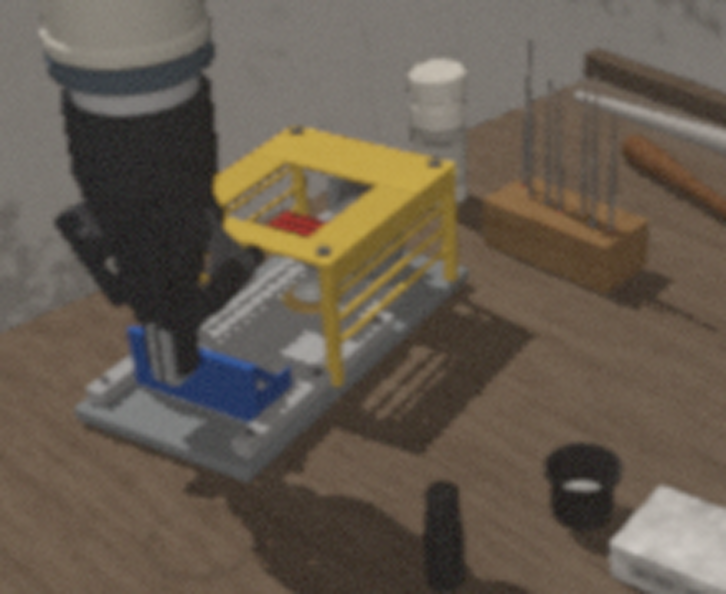

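>>> servo_tool --steps '[[[-3,0,0,0,1],[-6,0,0,0,1],[-9,0,0,0,1],[-12,0,0,0,1],[-14,0,0,0,1],[-16,0,0,0,1],[-16,0,0,0,1]]]'

```text
time_s: 5.2
eef_pos: [483.3, -12.4, 40.3]
tool_rot: [-180.0, 0.0, -163.8]
wrist_force: [-3.2, 0.7, -1.3]
width: -0.3
```

Run:
```python
from h import *
from rig import r
import cv2
s=r.sense();print(s['time_s'],s['eef_pos'],s['wrist_force'])
p,d=r.read_camera('wrist');cv2.imwrite('pics/w3.png',p[:,:,::-1])
p,d=r.read_camera('scene');cv2.imwrite('pics/s3.png',cv2.resize(p[180:300,195:335,::-1],None,fx=5,fy=5,interpolation=2))
```

```text
5.2 [483.28199832 -12.4255714   40.33093384] [-3.16766909  0.6824     -1.32108136]
```

View pics/s3.png

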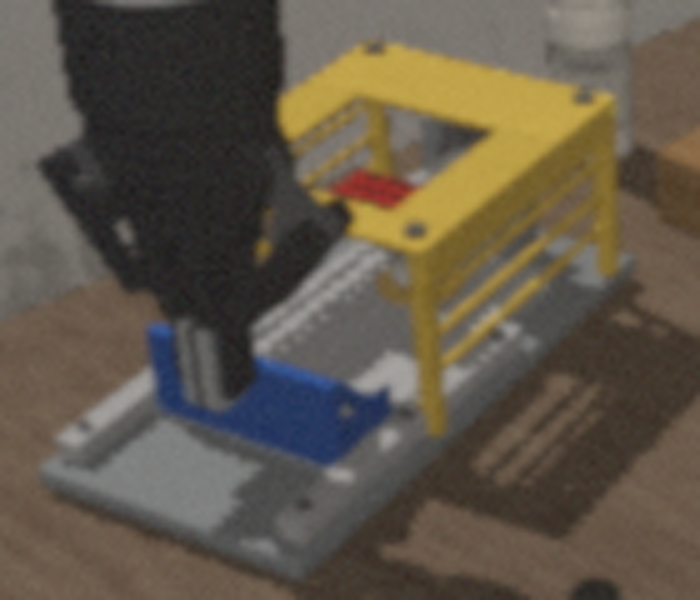

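View pics/w3.png

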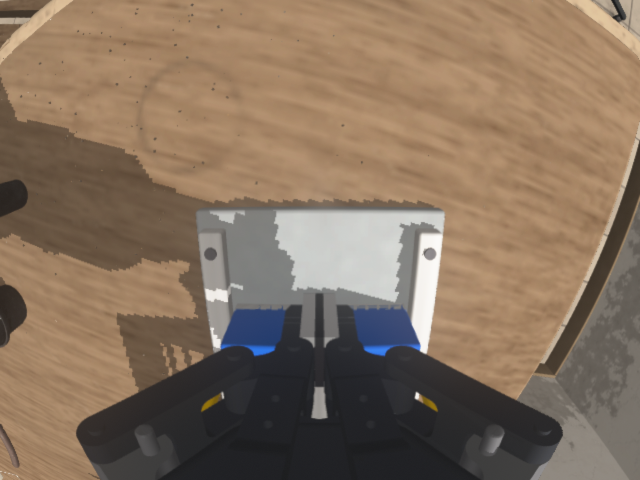

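>>> servo_tool --steps '[[[-1,0,0,0,1],[-2,0,0,0,1],[-3,0,0,0,1],[-4,0,0,0,1],[-4,0,0,0,1]]]'

```text
time_s: 5.92
eef_pos: [486.9, -11.4, 40.3]
tool_rot: [-180.0, 0.0, -163.8]
wrist_force: [-3.2, -0.7, 0.7]
width: 0.2
```

>>> servo_tool --steps '[[[-0.5,0,0,0,1],[-1,0,0,0,1],[-1.5,0,0,0,1],[-2,0,0,0,1],[-2,0,0,0,1]]]'

```text
time_s: 6.55
eef_pos: [486.9, -11.2, 40.1]
tool_rot: [180.0, -0.2, -163.8]
wrist_force: [-8.9, -4.5, 6.7]
width: -0.1
```

>>> servo_tool --steps '[[[-1,0,0,0,1],[-2,0,0,0,1],[-2,0,0,0,1],[-2,0,0,0,1]]]'

```text
time_s: 7.05
eef_pos: [486.9, -10.9, 39.8]
tool_rot: [179.9, -0.4, -163.7]
wrist_force: [-13.7, -6.5, 11.5]
width: 0.1
```

>>> servo_tool --steps '[[[3,0,0,0,1],[12,0,0,0,1],[25,0,0,0,1],[30,0,-5,0,1],[30,0,-25,0,1],[30,0,-60,0,1],[30,0,-100,0,1],[30,0,-125,0,1],[28,0,-130,0,1],[15,0,-130,0,1],[-10,0,-130,0,1],[-40,0,-130,0,1],[-70,0,-130,0,1],[-90,0,-130,0,1],[-98,0,-130,0,1],[-98,0,-130,0,1],[-98,0,-130,0,1]]]'

```text
time_s: 9.18
eef_pos: [583.8, 17.0, 169.8]
tool_rot: [180.0, -0.1, -163.8]
wrist_force: [0.9, 0.0, -0.2]
width: -0.1
```

Run:
```python
from h import *
from rig import r
import cv2
s=r.sense();print(s['time_s'],s['eef_pos'],s['tool_rot'],s['wrist_force'])
c=r.camera_params('wrist');p,d=r.read_camera('wrist');np.savez('w4.npz',p=p,d=d,**c);cv2.imwrite('pics/w4.png',p[:,:,::-1])
p,d=r.read_camera('scene');cv2.imwrite('pics/s4.png',cv2.resize(p[180:300,195:335,::-1],None,fx=5,fy=5,interpolation=2))
```

```text
9.175 [583.80742748  16.98862709 169.77209493] [ 1.79984224e+02 -7.02888504e-02 -1.63777814e+02] [ 0.93400759  0.01342272 -0.15003859]
```

View pics/s4.png

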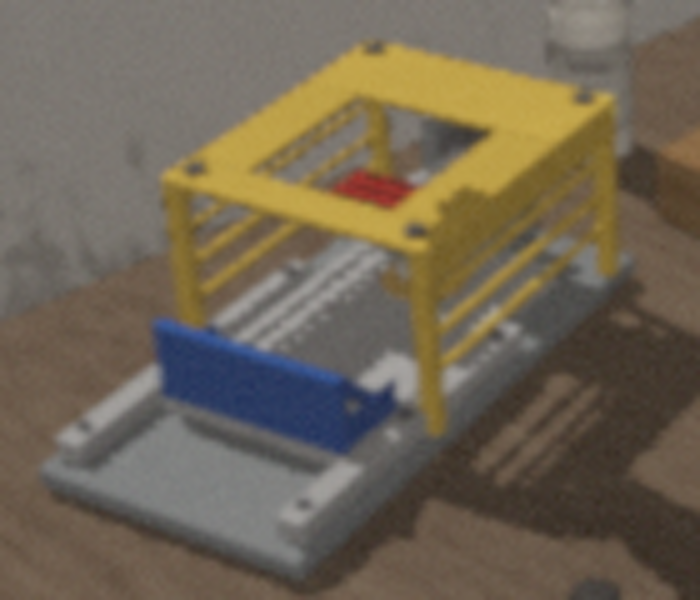

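View pics/w4.png

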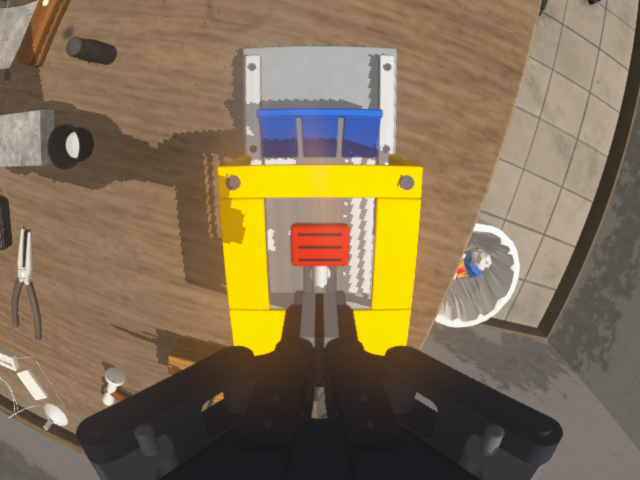

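Run:
```python
from h import *
c=np.load('w4.npz')
C=-c['R'].T@c['t']
a=np.radians(16.2);R=np.array([[np.cos(a),-np.sin(a)],[np.sin(a),np.cos(a)]])
for n,u,v,z in(('w',265,198,95),('w',375,198,95),('w',269,307,95),('w',372,307,95),('g',219,168,95),('g',422,168,95),('p',291,225,75),('p',348,224,75),('p',292,265,75),('p',349,264,75),('bl',258,111,52),('bl',383,111,52)):
    x,y=(u-c['cx'])/c['fx'],(v-c['cy'])/c['fy'];th=np.hypot(x,y)
    d=np.array([x/th*np.sin(th),y/th*np.sin(th),np.cos(th)]);d=c['R'].T@d
    X=C+d*(z-C[2])/d[2]
    print(n,X.round(1),'rel to TCP, press axes',(R.T@(X[:2]-[583.8,17.0])).round(1))
```

```text
w [559.1 -24.8  95. ] rel to TCP, press axes [-35.4 -33.2]
w [540.7  38.4  95. ] rel to TCP, press axes [-35.4  32.6]
w [629.6  -5.1  95. ] rel to TCP, press axes [ 37.8 -34. ]
w [610.6  60.6  95. ] rel to TCP, press axes [37.8 34.4]
g [548.7 -56.4  95. ] rel to TCP, press axes [-54.2 -60.7]
g [514.6  60.2  95. ] rel to TCP, press axes [-54.4  60.8]
p [576.8  -5.3  75. ] rel to TCP, press axes [-12.9 -19.4]
p [565.6  30.8  75. ] rel to TCP, press axes [-13.6  18.4]
p [604.2   2.7  75. ] rel to TCP, press axes [ 15.6 -19.4]
p [592.6  40.1  75. ] rel to TCP, press axes [14.9 19.8]
bl [510.6 -49.1  52. ] rel to TCP, press axes [-88.7 -43.1]
bl [486.3  33.9  52. ] rel to TCP, press axes [-88.9  43.4]
```

>>> servo_tool --steps '[[[0,0,12,0,1],[0,0,35,0,1],[0,0,60,0,1],[0,0,78,0,1],[0,0,86,0,1],[0,0,91,0,1],[0,0,96,0,1],[0,0,100,0,1],[0,0,104,0,1],[0,0,107,0,1],[0,0,110,0,1],[0,0,110,0,1]]]'

```text
time_s: 10.78
eef_pos: [584.0, 16.8, 60.6]
tool_rot: [-180.0, -0.1, -163.8]
wrist_force: [-4.4, -2.0, 7.3]
width: -0.2
```

>>> servo_tool --steps '[[[0,0,1,0,1],[0,0,2,0,1],[0,0,3,0,1],[0,0,4,0,1],[0,0,5,0,1],[0,0,5,0,1]]]'

```text
time_s: 11.52
eef_pos: [584.2, 16.9, 56.9]
tool_rot: [-180.0, -0.0, -163.8]
wrist_force: [-8.1, -1.9, 18.9]
width: -0.2
```

>>> servo_tool --steps '[[[0,0,1,0,1],[0,0,2,0,1],[0,0,3,0,1],[0,0,3,0,1],[0,0,3,0,1],[0,0,3,0,1]]]'

```text
time_s: 12.28
eef_pos: [584.4, 16.8, 56.1]
tool_rot: [-180.0, -0.0, -163.8]
wrist_force: [-16.6, -2.7, 44.3]
width: -0.3
```

Run:
```python
from h import *
from rig import r
import cv2
s=r.sense();print(s['time_s'],s['eef_pos'],s['tool_rot'],s['wrist_force'])
p,d=r.read_camera('wrist');cv2.imwrite('pics/w5.png',p[:,:,::-1])
p,d=r.read_camera('scene');cv2.imwrite('pics/s5.png',cv2.resize(p[150:330,180:400,::-1],None,fx=3.3,fy=3.3,interpolation=2))
s=r.sense();print(s['time_s'],s['eef_pos'],s['wrist_force'])
```

```text
12.275 [584.41292917  16.82539855  56.06361398] [-1.79979124e+02 -6.35310921e-03 -1.63765464e+02] [-16.60402042  -2.70108746  44.29652717]
12.375 [584.42905858  16.8230817   56.0895557 ] [-16.20995091  -2.6191137   43.57453761]
```

View pics/s5.png

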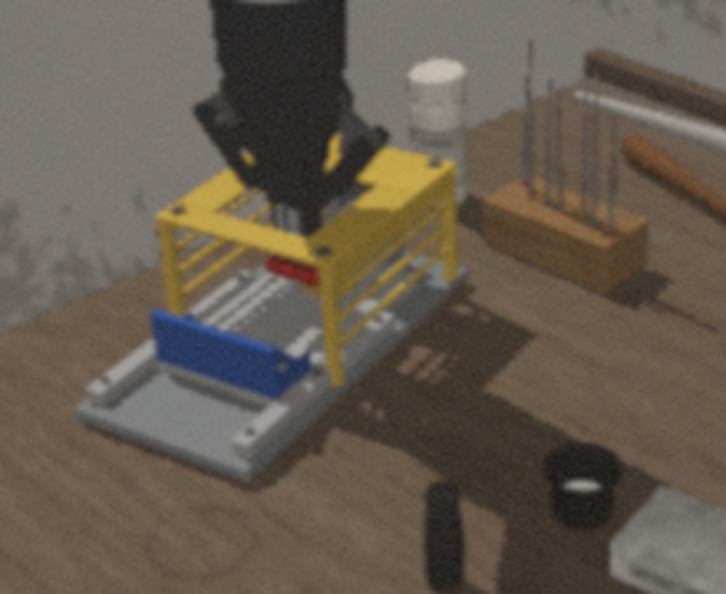

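View pics/w5.png

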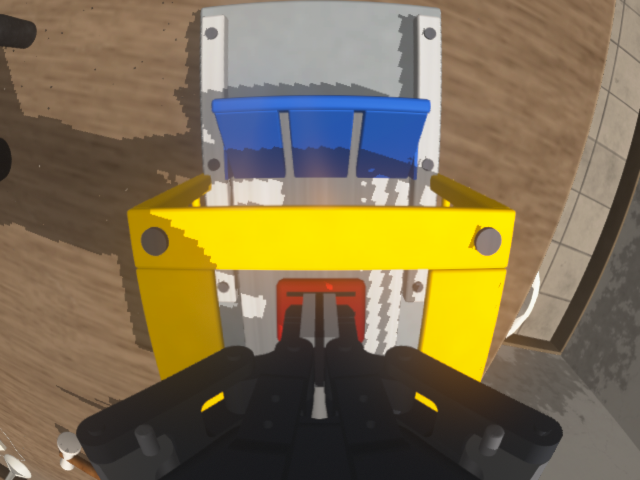

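>>> servo_tool --steps '[[[0,0,-1,0,1],[0,0,-1,0,1],[0,0,-1,0,1],[0,0,-1,0,1]]]'

```text
time_s: 12.88
eef_pos: [584.4, 16.8, 56.4]
tool_rot: [-180.0, -0.0, -163.8]
wrist_force: [-13.9, -2.3, 35.4]
width: -0.1
```

Holding at the stop with about 35 N, steady. The carriage is still home and the bystanders look undisturbed.

Run:
```python
from rig import r
print(r.hand_in()); s=r.sense(); print(s['time_s'],s['eef_pos'],s['wrist_force'])
```

```text
the job is handed in; nothing more can be done
None
the job is handed in; nothing more can be done
```

I pushed the blue block home, then pressed the red lever to its stop through the window. I handed in at about 12.9 s of the allowed 38 s, still holding the lever down. No verdict was reported.

- **Carriage:** it stopped moving while the push force rose from about 3 N to about 19 N. The wrist camera then put the push face 34.5 mm in front of the guard, against 35 mm expected at home. It still looked home in the last picture.
- **Lever:** my last reading had the fingertips at z ≈ 56.4 mm (about 57 mm expected at the stop), pressing with about 35 N. The spring alone gives about 9 N there. The force had briefly reached 44 N with almost no further travel, so I eased off 1 mm.
- **Guard and bystanders:** the fingers were centred in the window to about 1–2 mm, and I saw no contact with the guard. This rests on the pictures and clearances, not on a contact reading. The tools and jar visible in the last scene and wrist pictures looked unmoved; I did not measure their positions.
- **Disagreement:** the scene camera on its own placed the press about 6 mm off in y from the top camera. I used the top and wrist cameras, which agreed to about 1 mm.

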